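Load a fitting under the spring-closed leaf of a drill jig

TASK

Load the steel fitting that lies in the drill jig's channel, with the fingertips only: press the jig's long press bar down with one fingertip so that the spring-closed leaf lifts, and while you keep it down push the fitting along the channel with the other fingertip, under the raised leaf, until it meets the end stop. Then let go of the bar, so that the leaf closes onto the fitting, and draw back. Do not pinch or lift the fitting, and leave the parts lying beside the jig where they are.

Things in the scene. Friction and masses are not known exactly. Their poses are not given: they have to be found in the camera images.
- jig: Dark steel drill jig screwed to the bench, base 184 x 116 x 16 mm. Origin: bench level, on the channel's centre line, half-way along; x along the channel from its loading end to the end stop, y towards the press bar, z up. Base at x -92..92, y -34..82. Channel floor z = 16 between rails 29 mm apart, tops at z = 26. Hinge rod along x at y = 28, z = 40; its brackets reach z = 46.5.
- stop_face (a point): Middle of the end stop's round steel face, 16 mm across, which closes the far end of the channel (jig x = 70, z = 29).
- leaf_pad (a point): Middle of the clamp pad (30 x 16 mm, jig x = 25..55) under the leaf, a steel flap 36 x 48 x 6 mm over the channel (jig x = 22..58) with a drill bush on top. Highest point 58 mm above the bench with the leaf level, about 70 fully raised. Leaf and press bar are one rigid rocker on the hinge rod.
- rocker (a joint): Rocker angle, rad. 0 = leaf shut on nothing, tilted down so that its pad hangs about 8 mm below the fitting's top and bars the way; 0.30 = leaf level, resting on the fitting; above 0.42 the fitting passes freely; 0.70 = fully raised, on its rigid limit. A spring drives it shut (some 2 N at the bar's middle when shut, 5 to 6 N when pressed).
- bar_mid (a point): Middle of the press bar's top: a grooved flat bar 148 long (jig x -90..58), 26 wide, beside the channel; its middle line is 61 to 64 mm from the channel's. Pressing it lifts the leaf: its middle stands 54 mm above the bench with the leaf shut, 44 level, 39 when the fitting can pass, 30 at the limit; its top is level at 35. A fingertip can slide along it (drag about 4 N).
- fitting_mid (a point): Centre of the steel fitting to load (13 mm above its underside): 60 long, 30 wide over its hexagon, 26 high; thread and cone nose about 20 mm across. y along it towards the nose, z up. It lies flat in the channel, thread towards the end stop, 7 to 25 mm short of the leaf pad; push it on the end of the nose, at 19 to 38 mm above the bench. Loaded, its centre is at jig x = 40.
- fitting_next: A second, equal fitting lying on the bench beside the jig (60 x 30 x 26 mm; origin at its underside's centre). Leave it.
- small_fitting: Small brass fitting, 41 x 20 x 18 mm, lying on the bench beside the jig (origin at its underside's centre). Leave it.
- spacer: Steel spacer tube 18 mm across, 36 mm high, standing beside the jig (origin at its underside's centre). Leave it.
- jar: Small white jar with a black lid, 34 mm across, 34 mm high, standing beside the jig (origin at its underside's centre). Leave it.

How it is judged:
By the outcome, as a careful person would: the job done as asked, in the order asked, and still so for the second after the job is handed in, with the robot touching nothing.
It also fails if it takes over 42 s, if anything falls off the work surface, if the arm or the gripper's body presses on something with over 40 N, if the wrist force passes 120 N, or if a joint passes its speed limit or range.

ROBOT

A 6-joint arm with a two-finger parallel gripper is mounted at the origin on a cart in front of the work surface, level with it; the furniture and walls round the work are solid. World frame = base frame: x ahead of the robot, y to its left, z up, the work surface at z = 0. Lengths are in mm, angles in rad, forces in N, time in s.
With the tool pointing down it reaches from about 300 to 775 mm from the base axis. Payload 14.6 kg.
Tool frame: the origin (TCP) lies between the finger pads; the fingertips stand 22 mm ahead of it and the grasp point (between the pads) lies 3 mm ahead of it; z points along the fingers, y is the direction in which the jaws open and shut (so a half turn about z gives the same grasp; the last joint's range is limited). The gripper opens to 94 mm and grips with 3 to 60 N. Pads are 16 mm wide; open, the fingers measure 119 mm over their backs; the gripper's body (75 mm by 177 mm) begins 78 mm behind the grasp point.
Start: joints at [-1.409, 0.3, 1.521, -0, 1.321, -0.067], TCP at [124.739, -535.658, 227.446] pointing down, gripper open.
Joint ranges: [-3.03, 3.03], [-0.79, 2.21], [0.23, 2.52], [-1.04, 4.18], [0, 3.07], [-2.55, 2.55]. Speed limits (rad/s): [2.22, 2.22, 2.57, 3.14, 3.14, 3.14].

INTERFACE

Orientations are given as [roll, pitch, yaw] about the fixed x, y, z axes, in that order (R = Rz(yaw) Ry(pitch) Rx(roll)).
In Python, from plant import get_obs, capture, job gives the robot as it stands.
- The arm moves only by the shell command python3 -m pendant 'ROWS' [FORCE]. ROWS is JSON, a list of rows, each a list of 7 numbers: the shift along the tool's x, y, z in mm, then the turn, a rotation vector about the tool's x, y, z in degrees, then the finger opening in mm, from 0 to 94. In form: [[x, y, z, ax, ay, az, fingers], ...]. A call has 1 to 12 rows; each row is the pose to reach, as a shift and turn from the pose commanded when the call began, along the tool's axes at that moment; what a row does not reach only later rows make up. A row lasts 1/8 s, in which the tool goes at most 62.5 mm and 10.7 degrees, less where a joint would pass 70% of its speed; a pose out of reach is approached as far as the arm can. A call with a gripper value outside its range is refused whole. The fingers move at their own pace and stop on an object; FORCE is the grip in N (left out, the last holds). Time passes only in rows, so rows that repeat a pose let the fingers close. It gives the time, the measured TCP pose, the force and the opening at its end, in the units of the state.
- get_obs(): the state, without advancing time (a new reading comes with each control period).
- capture(name): name is "side" or "top" or "wrist"; returns a dict with "pixels" (400x640x3 uint8, red, green, blue), "intrinsics" (3x3 intrinsics, pixels), "k1" (the pictures are not rectified: a ray, as slopes to the right and down, at radius r is drawn at 1 + k1 r^2 times it, then the intrinsics apply), "R" (3x3) and "t" (3): a world point X has camera coordinates R X + t. Camera axes: x right, y down, z forward; pixel columns grow to the right and rows downward; lengths in mm; the calibration is good to about 2 mm. A picture is of the moment at which its call begins. There is no depth.
- job.sign_off(): hands the job in, once; it reports no verdict.
The state is a dict: "t": time; "joints": joint angles; "dq": joint speeds; "tau": joint torques, N m; "position": TCP position; "eef_rot": TCP orientation; "contact_force": force on the tool from outside, world axes, zero at the start; "ft_torque": the same for the moment, N m; "width": finger opening in mm.
Only numpy, scipy, OpenCV 4.12 (cv2) and the standard library are available. Lean on these libraries where they do the work, as an engineer would, in place of code of your own. Each camera call takes 0.05 s, during which the arm holds its last target.

## Working session

There is one attempt and no reset: what is moved stays moved. The work goes in short steps, Python scripts to look and compute and a shell command to move; the robot and the scene stay as the last step left them, time stands still between calls to the robot, and variables do not carry over. Pictures are saved under pics/ and viewed, and the job is handed in when it is done.

```bash
ls; mkdir -p pics; python3 - <<'E'
from plant import get_obs,capture
import cv2
print(get_obs())
for n in("side","top","wrist"):
    c=capture(n); cv2.imwrite(f"pics/{n}0.png",c["pixels"][:,:,::-1]); print(n,c["intrinsics"],c["k1"],c["R"],c["t"])
E
```

```text
pics
{'t': 0.0, 'joints': array([-1.40864598e+00,  3.00512980e-01,  1.52156974e+00, -5.77060023e-06,
        1.32073298e+00, -6.66051206e-02]), 'dq': array([ 0.00030245,  0.00120796,  0.0003088 ,  0.00144438, -0.00121715,
        0.00054109]), 'tau': array([-1.50225183e-03, -5.31809664e+01, -3.52739096e+01,  7.07448344e-02,
        2.45594530e-02, -6.55714962e-05]), 'position': array([ 124.67508379, -535.4351686 ,  226.86814936]), 'eef_rot': array([-3.14037194e+00, -7.58244890e-05,  2.28756852e-01]), 'contact_force': array([-0.49395246, -0.11087143,  0.48947926]), 'ft_torque': array([-0.00150918,  0.00827089,  0.00612135]), 'width': 94.12192385614674}
side [[465.3287245   0.        315.3625005]
 [  0.        465.3287245 194.772134 ]
 [  0.          0.          1.       ]] -0.056713519046519355 [[ 0.9887058  -0.14953037  0.01007482]
 [-0.0879844  -0.63355037 -0.76868243]
 [ 0.12132427  0.75911435 -0.63955127]] [-563.57872766   23.32350209  903.02120309]
top [[362.42505719   0.         319.00873388]
 [  0.         362.42505719 206.67589438]
 [  0.           0.           1.        ]] -0.036124525146894404 [[ 0.00217167 -0.99995869  0.0088262 ]
 [-0.99792705 -0.00273478 -0.06429709]
 [ 0.06431857 -0.00866828 -0.99789177]] [-120.84658782  558.55428305  894.63212769]
wrist [[287.10789984   0.         322.80278438]
 [  0.         287.10789984 198.69740758]
 [  0.           0.           1.        ]] -0.045100836864768096 [[ 2.27013251e-01 -9.73891615e-01 -3.26061655e-04]
 [-9.33807723e-01 -2.17764773e-01  2.83869056e-01]
 [-2.76528698e-01 -6.41375585e-02 -9.58863000e-01]] [-550.61023943  -28.81311864  392.18702465]
```

View pics/side0.png

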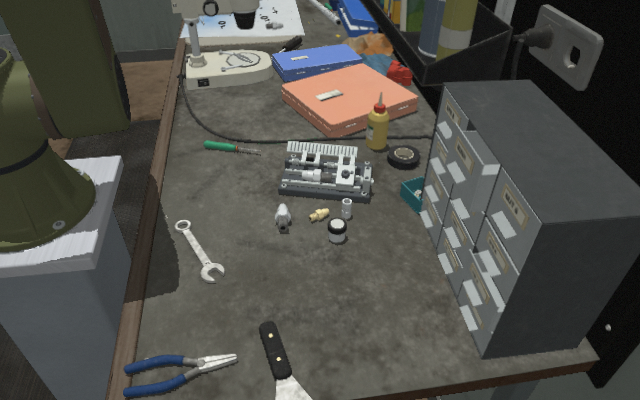

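View pics/top0.png

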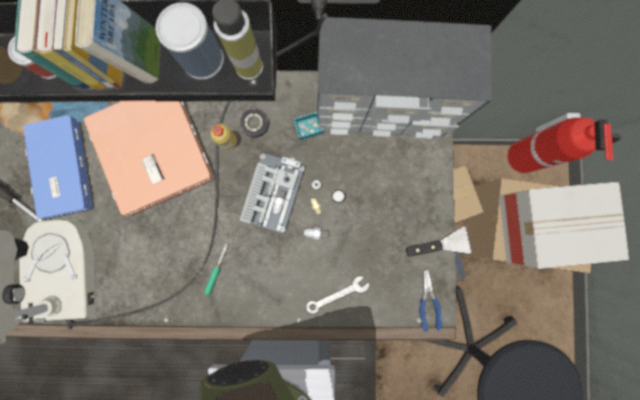

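View pics/wrist0.png

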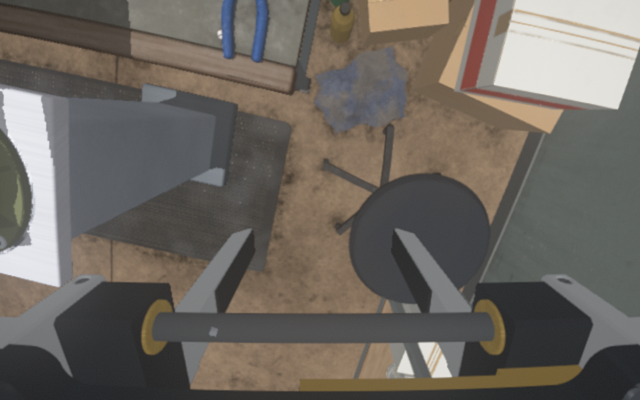

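Side view: jig at about (325,170), parts in front of it. Top view: jig at about (275,192). I'll enlarge both.

```bash
cat > h.py <<'E'
import numpy as np, cv2
from plant import get_obs,capture
def ray(c,u,v):
    K=c["intrinsics"]; d=np.array([c["k1"],0,0,0,0.])
    p=cv2.undistortPoints(np.array([[[u,v]]],float),K,d)[0,0]
    o=-c["R"].T@c["t"]; return o,c["R"].T@np.array([p[0],p[1],1])
def atz(c,u,v,z):
    o,r=ray(c,u,v); return o+r*(z-o[2])/r[2]
def proj(c,X):
    X=np.atleast_2d(np.array(X,float)); 
    p,_=cv2.projectPoints(X,cv2.Rodrigues(c["R"])[0],c["t"],c["intrinsics"],np.array([c["k1"],0,0,0,0.])); return p[:,0]
def crop(c,x0,y0,x1,y1,s,name):
    im=c["pixels"][y0:y1,x0:x1,::-1]; cv2.imwrite("pics/"+name,cv2.resize(im,None,fx=s,fy=s,interpolation=cv2.INTER_CUBIC))
E
python3 - <<'E'
from h import *
c=capture("side"); crop(c,260,130,400,250,5.5,"s1.png")
c=capture("top"); crop(c,230,145,350,245,6,"t1.png")
E
```

```text
(no output)
```

View pics/s1.png

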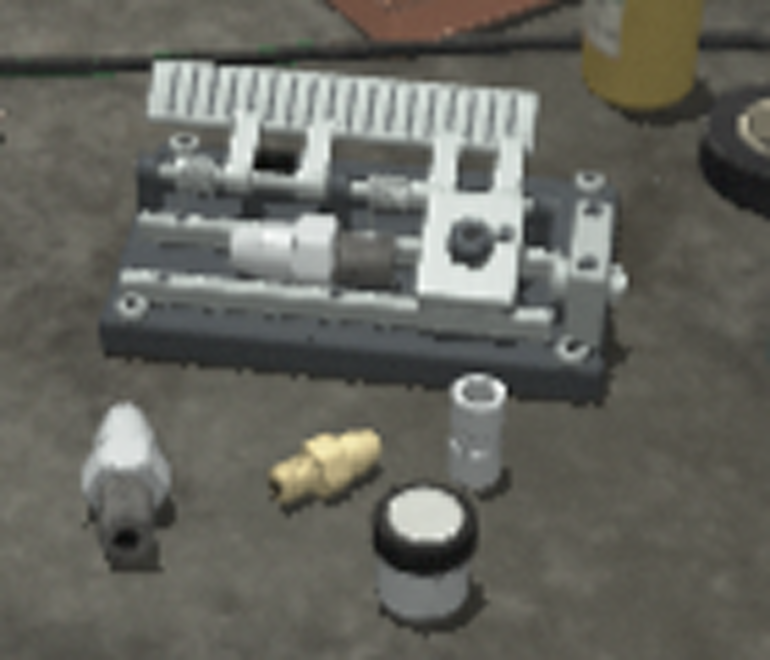

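View pics/t1.png

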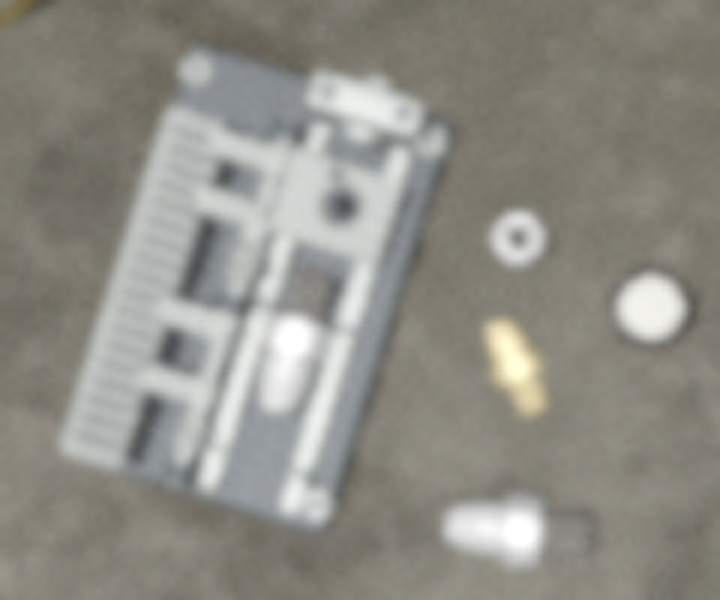

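```bash
cat > fit.py <<'E'
from h import *
from scipy.optimize import least_squares
s=capture("side");t=capture("top")
S=lambda p:(260+p[0]/5.5-.4,130+p[1]/5.5-.4); T=lambda p:(230+p[0]/6-.4,145+p[1]/6-.4)
obs=[(s,S((104,322)),(-92,-34,16)),(s,S((606,375)),(92,-34,16)),(s,S((617,188)),(92,82,16)),(s,S((140,155)),(-92,82,16)),(s,S((603,403)),(92,-34,0)),
(t,T((195,48)),(92,82,16)),(t,T((450,120)),(92,-34,16)),(t,T((328,525)),(-92,-34,16))]
def J(p,X):
    c,q=np.cos(p[2]),np.sin(p[2]); X=np.array(X,float)
    return np.array([p[0]+c*X[0]-q*X[1],p[1]+q*X[0]+c*X[1],X[2]])
def res(p,only=None): return np.concatenate([proj(c,J(p,X))[0]-uv for c,uv,X in obs if only is None or c is only])
for o in(None,s,t):
    r=least_squares(res,[500,100,-.3],x_scale=[10,10,.1],args=(o,)); print(r.x,np.round(r.fun,1))
    if o is None: p=r.x
if __name__=="__main__":
    print("TCP bar etc", J(p,(0,62,54)),J(p,(40,0,0)))
    inv=lambda X:(lambda d:np.array([np.cos(p[2])*d[0]+np.sin(p[2])*d[1],-np.sin(p[2])*d[0]+np.cos(p[2])*d[1]]))(X[:2]-p[:2])
    # nose end & hex/thread ends
    for n,c,uv,z in[("nose s",s,S((232,245)),29),("hexend s",s,S((335,245)),36),("thread end s",s,S((395,255)),29),("nose t",t,T((272,412)),30),("thread t",t,T((315,250)),30)]:
        print(n,inv(atz(c,*uv,z)))
    for n,uv,z in[("hexnext",(520,530),26),("nextnose",(443,525),13),("spacer",(518,238),36),("jar",(652,307),34),("small",(515,365),9)]: print(n,inv(atz(t,*T(uv),z)))
    for n,c,uv in[("barA s",s,S((150,88))),("barB s",s,S((535,118))),("barA t",t,T((90,452))),("barB t",t,T((195,115)))]: print(n,inv(atz(c,*uv,54)))
    np.save("jig.npy",p)
E
python3 fit.py
```

```text
[ 5.86415733e+02 -2.58038255e+01 -2.69253817e-01] [-0.9  1.4  0.5 -0.4  0.  -0.9  2.2 -1.5  0.3  0.7 -1.1 -0.   0.2  0.1
  0.7  2.4]
[ 5.85599474e+02 -2.60916285e+01 -2.62589910e-01] [-1.2  1.7  0.2 -0.5 -0.6 -1.   1.5 -1.2  0.1  0.6]
[ 5.88618249e+02 -2.55485546e+01 -2.81965425e-01] [-0.6 -1.1  0.5 -0.5  0.1  1.6]
TCP bar etc [602.90849049  33.96229328  54.        ] [624.9745196  -36.44431408   0.        ]
nose s [-48.95041348   5.61253707]
hexend s [-10.35563922   1.45546434]
thread end s [11.29020727  7.51113529]
nose t [-47.60662149   3.31580615]
thread t [22.02970284  4.68881506]
hexnext [ -67.0259702  -108.67179365]
nextnose [-73.78351065 -76.95991412]
spacer [ 48.84484205 -75.49347697]
jar [  36.34329044 -136.54881536]
small [ -0.43429438 -87.92602368]
barA s [-89.23582914  67.23706411]
barB s [58.13295358 66.67509836]
barA t [-83.13348322  66.56476884]
barB t [59.82720478 63.94904941]
```

```bash
cat > plan.py <<'E'
from h import *
from scipy.spatial.transform import Rotation as Ro
def J(p,X):
    c,q=np.cos(p[2]),np.sin(p[2]); X=np.array(X,float)
    return np.array([p[0]+c*X[0]-q*X[1],p[1]+q*X[0]+c*X[1],X[2]])
def shift(pos,R):
    "target TCP world pos and R -> tool shift, rotvec deg"
    o=get_obs(); R0=Ro.from_euler('xyz',o["eef_rot"])
    return np.round(R0.inv().apply(pos-o["position"]),1),np.round((R0.inv()*R).as_rotvec(degrees=True),1)
E
python3 - <<'E'
from plan import *
p=np.load("jig.npy")
print(shift(J(p,(0,31,200)),Ro.from_euler('xyz',[np.pi,0,p[2]])))
t=capture("top"); print(atz(t,222,128,80),atz(t,255,122,20))
print(J(p,(0,31,0)))
E
```

```text
(array([ 580.1, -419.1,   27.4]), array([-0. ,  0. , 28.5]))
[742.48584808 113.09333135  80.        ] [775.3454957   44.74336377  20.        ]
[594.66211187   4.07923387   0.        ]
```

```bash
python3 -m pendant '[[40,-29,2,0,0,2,50],[95,-69,4,0,0,5,50],[150,-109,7,0,0,8,50],[206,-149,9,0,0,10,50],[262,-189,12,0,0,13,50],[318,-230,14,0,0,16,50],[372,-269,17,0,0,18,50],[427,-309,20,0,0,21,50],[480,-347,22,0,0,24,50],[530,-383,25,0,0,27,50],[565,-408,27,0,0,28.5,50],[580,-419,27,0,0,28.5,50]]'; python3 - <<'E'
from h import *
o=get_obs();print(o["position"],o["eef_rot"],o["joints"])
c=capture("wrist"); crop(c,0,0,640,400,1.25,"w1.png")
E
```

```text
t: 1.9
position: [595.7, 6.3, 200.0]
eef_rot: [-3.142, 0.0, -0.268]
contact_force: [0.1, -0.7, 0.6]
width: 50.1
[595.72845051   6.29100683 199.97678262] [-3.14158839e+00  4.06107426e-04 -2.67599980e-01] [-5.09511124e-02  4.24008003e-01  1.41784386e+00  9.49104749e-05
  1.30013649e+00  1.78741980e+00]
```

View pics/w1.png

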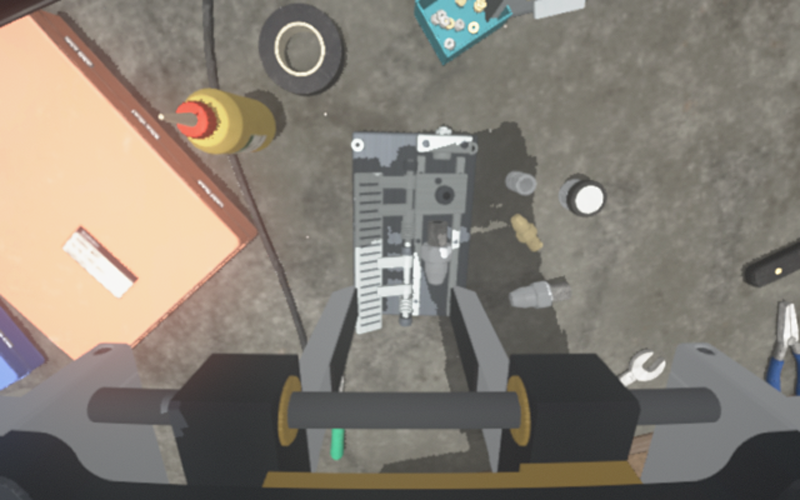

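Jig at full-picture pixels about x 280–385, y 100–265, between the fingers, well aligned. I'll enlarge it.

```bash
python3 - <<'E'
from h import *
c=capture("wrist"); crop(c,270,95,395,195,6,"w2.png"); crop(c,270,180,395,275,6,"w3.png")
E
```

```text
(no output)
```

View pics/w2.png

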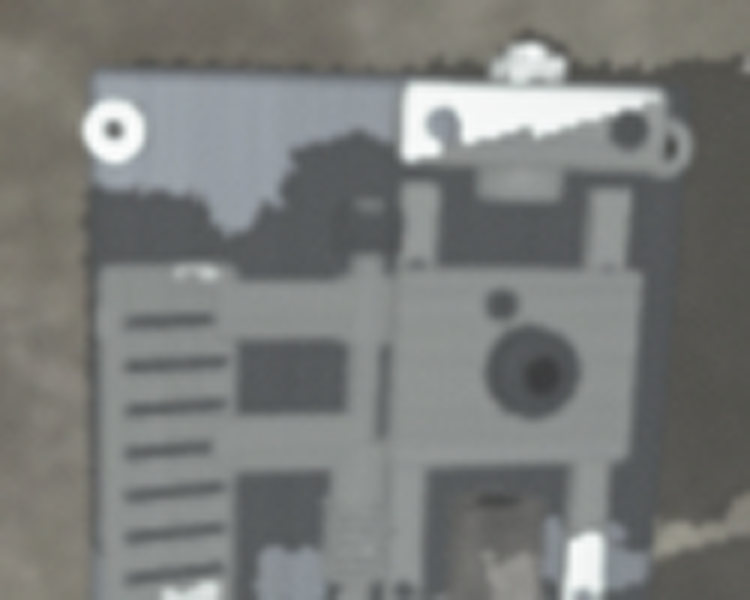

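View pics/w3.png

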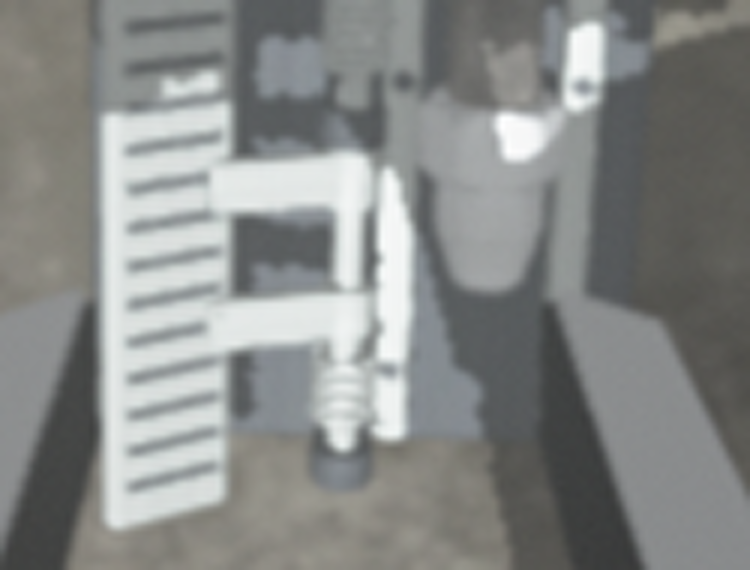

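```bash
cat > fit2.py <<'E'
from plan import *
from scipy.optimize import least_squares
c=capture("wrist")
A=lambda p:(270+p[0]/6-.4,95+p[1]/6-.4); B=lambda p:(270+p[0]/6-.4,180+p[1]/6-.4)
def inv(p,X):
    d=X[:2]-p[:2]; return np.array([np.cos(p[2])*d[0]+np.sin(p[2])*d[1],-np.sin(p[2])*d[0]+np.cos(p[2])*d[1]])
n=None
obs=[(A((93,73)),16,92,82),(A((514,190)),26,n,0),(B((482,240)),26,n,0),(B((300,437)),16,-92,n),(B((500,437)),16,-92,n),(A((672,300)),16,n,-34),(A((655,540)),16,n,-34),(A((90,73)),16,92,n),(A((515,260)),58,n,n),(A((380,78)),16,92,n)]
def res(p):
    r=[]
    for uv,z,x,y in obs:
        q=inv(p,atz(c,*uv,z))
        if x is not n:r.append(q[0]-x)
        if y is not n:r.append(q[1]-y)
    return r
r=least_squares(res,np.load("jig.npy"),x_scale=[10,10,.1]);p=r.x;print(p,np.round(r.fun,1)); np.save("jig2.npy",p)
for nm,uv,z in[("nose tip",B((490,293)),29),("thread end top",A((497,495)),39),("stop tip",A((520,200)),29),("leaf far edge l",A((398,270)),48),("leaf near r",A((630,460)),40),
 ("bar far in",A((237,265)),48),("bar far out",A((100,265)),60),("bar near out",B((110,528)),60),("bar near in",B((228,503)),48),("hexwide",B((490,170)),29)]: print(nm,inv(p,atz(c,*uv,z)))
E
python3 fit2.py
```

```text
[ 5.86236119e+02 -2.71224394e+01 -2.86754434e-01] [-1.2 -2.3  0.1  0.7  1.2  2.1  0.9  0.6 -1.2 -1. ]
nose tip [-50.64094721  -1.15812273]
thread end top [15.84689851  1.80199612]
stop tip [69.63077275 -0.79770797]
leaf far edge l [57.89816315 22.28664244]
leaf near r [ 23.29253215 -22.61945497]
bar far in [58.15279409 50.69651941]
bar far out [58.68720323 73.38872087]
bar near out [-88.63048534  73.62300779]
bar near in [-89.37420151  51.31683116]
hexwide [-24.12230838   0.1811786 ]
```

```bash
cat > tip.py <<'E'
from plan import *
p=np.load("jig2.npy"); R=Ro.from_euler('xyz',[np.pi,0,p[2]])*Ro.from_rotvec([5,0,0],degrees=True)
def tcp(x,y,z): return J(p,(x,y,z))-R.apply([0,0,22])
def tips():
    o=get_obs(); r=Ro.from_euler('xyz',o["eef_rot"]); h=o["width"]/2+6
    out=[]
    for s in(1,-1):
        X=o["position"]+r.apply([0,s*h,22]); d=X-[p[0],p[1],0]; c,q=np.cos(p[2]),np.sin(p[2]); out.append(np.round([c*d[0]+q*d[1],-q*d[0]+c*d[1],X[2]],1))
    print("push tip",out[0],"bar tip",out[1],"F",np.round(o["contact_force"],1),"t",o["t"],"w",round(o["width"],1))
def go(x,y,z): print(*shift(tcp(x,y,z),R))
E
python3 -c "
from tip import *
tips();go(-68,31,66)"
```

```text
push tip [ -0.2   2.5 177.7] bar tip [ -1.5  64.6 177.7] F [-0.4 -0.4  0.9] t 2.05 w 50.2
[-67.2   3.1 111.8] [5.  0.1 1.2]
```

```bash
python3 -m pendant '[[-30,1,30,2,0,0.5,50],[-60,2,70,4,0,1,50],[-67,3,100,5,0,1.2,50],[-67,3,112,5,0,1.2,50],[-67,3,112,5,0,1.2,50]]'; python3 - <<'E'
from tip import *
tips();go(-68,31,30.5)
c=capture("wrist"); crop(c,200,80,460,300,3,"w4.png")
c=capture("side"); crop(c,260,100,400,220,5.5,"s4.png")
E
```

```text
t: 2.68
position: [529.4, 18.3, 88.6]
eef_rot: [-3.055, 0.001, -0.29]
contact_force: [0.9, 0.7, 0.9]
width: 49.7
push tip [-67.5  -1.3  64.1] bar tip [-67.3  60.2  69.4] F [0.9 0.7 0.9] t 2.675 w 49.7
[-0.6  1.6 36.2] [ 0.   0.  -0.2]
```

View pics/w4.png

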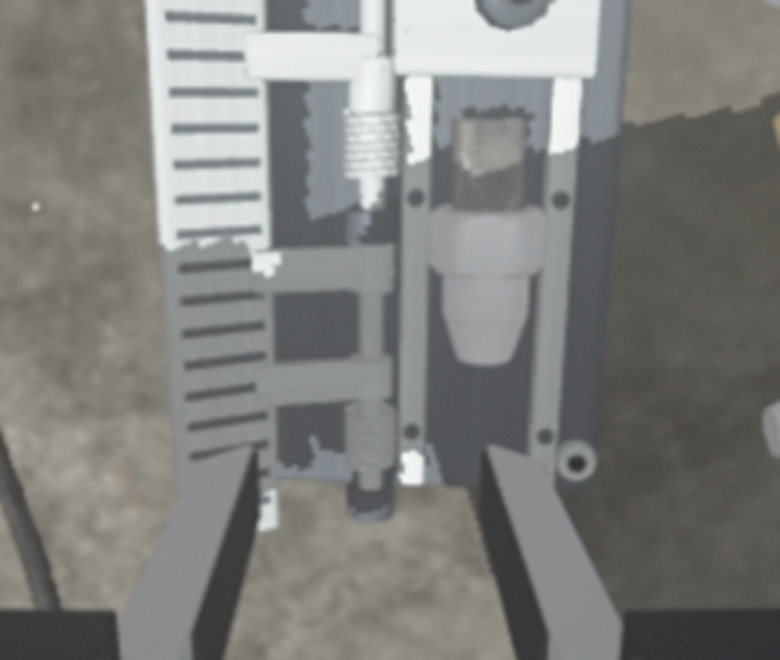

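View pics/s4.png

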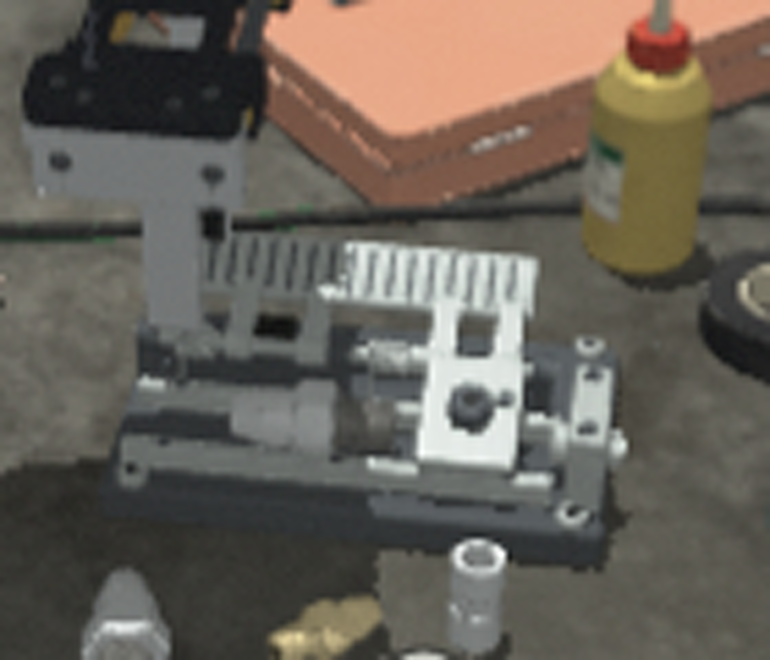

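```bash
python3 - <<'E'
from tip import *
c=capture("wrist"); o=get_obs(); r=Ro.from_euler('xyz',o["eef_rot"])
for y in(24.9,31,37.4,-24.9,-37.4):
  for x in (8,-8): print(y,x,np.round((proj(c,o["position"]+r.apply([x,y,22]))[0]-[200,80])*3))
cs,sn=np.cos(p[2]),np.sin(p[2])
for uv,z in(((485,365),29),((527,270),29),((442,270),29),((255,450),69)):
  X=atz(c,200+uv[0]/3,80+uv[1]/3,z);d=X[:2]-p[:2];print(uv,np.round([cs*d[0]+sn*d[1],-sn*d[0]+cs*d[1]],1))
E
```

```text
24.9 8 [477. 455.]
24.9 -8 [474. 519.]
31 8 [504. 455.]
31 -8 [500. 519.]
37.4 8 [532. 455.]
37.4 -8 [528. 519.]
-24.9 8 [255. 455.]
-24.9 -8 [258. 519.]
-37.4 8 [200. 455.]
-37.4 -8 [204. 519.]
(485, 365) [-48.8   2.1]
(527, 270) [-23.5  -7.6]
(442, 270) [-23.8  13.8]
(255, 450) [-57.9  54.9]
```

```bash
python3 -c "
from tip import *
go(-68,33.5,31.5)"
```

```text
[-1.2 -0.4 36.3] [-0.  -0.1 -0.2]
```

```bash
python3 -m pendant '[[0,0,6,0,0,0,50],[0,0,12,0,0,0,50],[0,0,18,0,0,0,50],[0,0,24,0,0,0,50],[0,0,30,0,0,0,50],[0,0,33,0,0,0,50],[0,0,36,0,0,0,50],[0,0,36,0,0,0,50]]'; python3 - <<'E'
from tip import *
tips()
c=capture("wrist"); crop(c,200,80,460,300,3,"w5.png")
c=capture("side"); crop(c,260,100,400,220,5.5,"s5.png")
E
```

```text
t: 3.82
position: [530.2, 21.5, 52.5]
eef_rot: [-3.055, 0.001, -0.29]
contact_force: [-1.8, -2.9, 6.2]
width: 49.8
push tip [-67.6   1.9  28. ] bar tip [-67.4  63.4  33.3] F [-1.8 -2.9  6.2] t 3.825 w 49.8
```

View pics/w5.png

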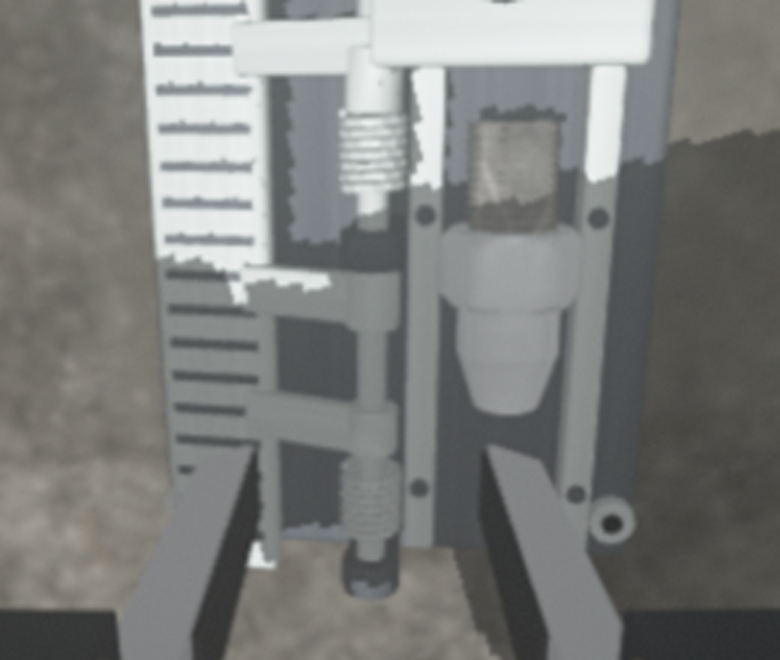

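View pics/s5.png

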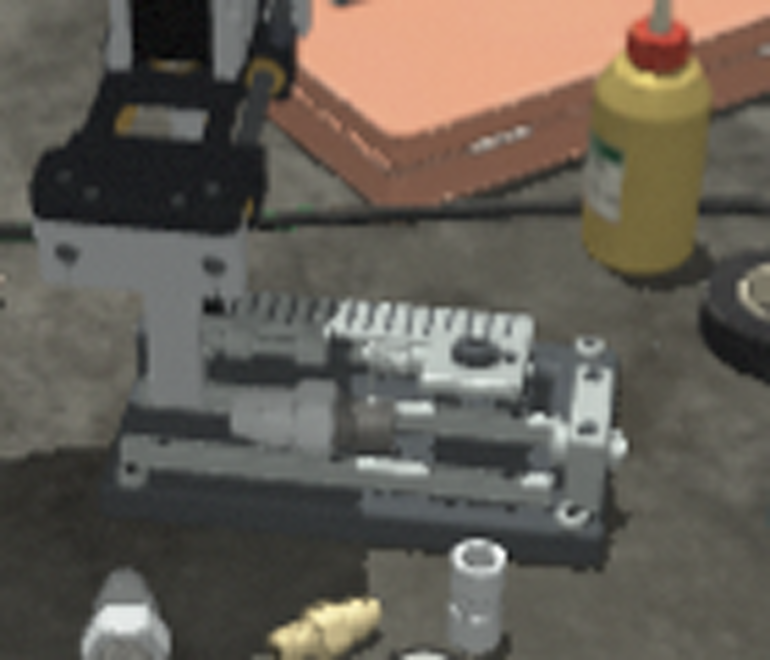

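Leaf is raised (clear in side view at (475,360)), force 6 N, and the pushing tip is square behind the nose. Push the first part.

```bash
python3 -m pendant '[[3,0,0,0,0,0,50],[6,0,0,0,0,0,50],[9,0,0,0,0,0,50],[12,0,0,0,0,0,50],[16,0,0,0,0,0,50],[20,0,0,0,0,0,50],[24,0,0,0,0,0,50],[28,0,0,0,0,0,50],[32,0,0,0,0,0,50],[36,0,0,0,0,0,50],[40,0,0,0,0,0,50],[40,0,0,0,0,0,50]]'; python3 - <<'E'
from tip import *
tips()
c=capture("wrist"); crop(c,200,80,460,300,3,"w6.png")
c=capture("side"); crop(c,260,100,400,220,5.5,"s6.png")
E
```

```text
t: 5.42
position: [568.2, 10.5, 52.4]
eef_rot: [-3.054, 0.002, -0.289]
contact_force: [-1.3, 0.7, 4.6]
width: 50.1
push tip [-28.    2.   27.7] bar tip [-27.8  63.9  33.2] F [-1.3  0.7  4.6] t 5.425 w 50.1
```

View pics/w6.png

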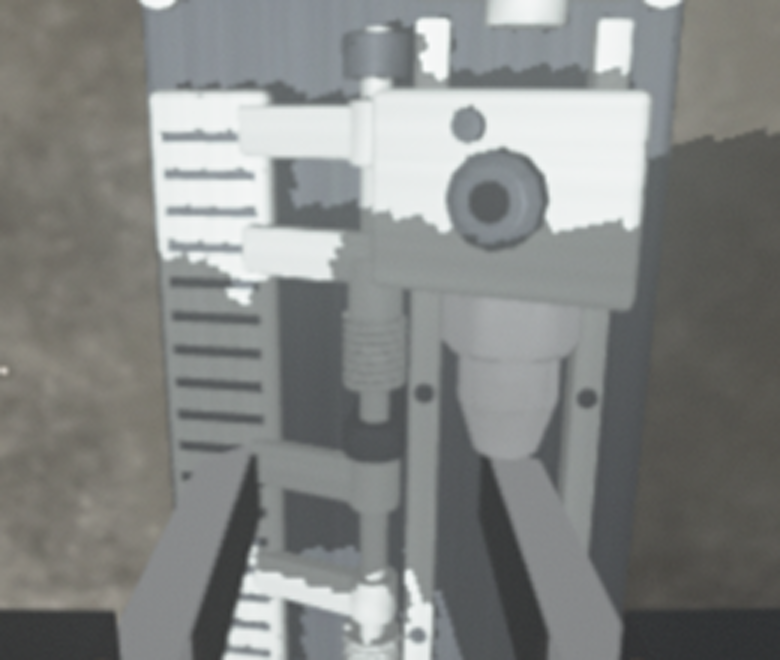

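View pics/s6.png

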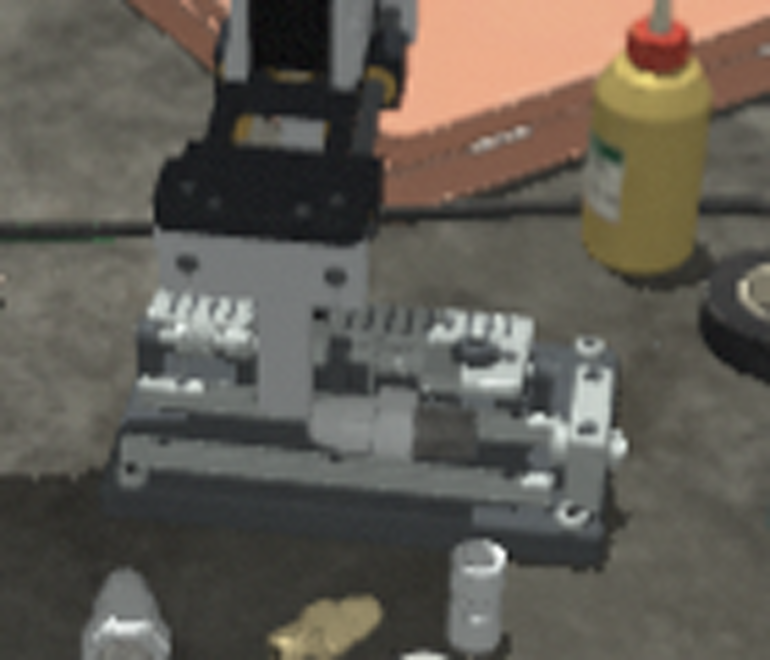

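The fitting moves with the finger and is part-way under the raised leaf. About 30 mm remains.

```bash
for i in 1; do python3 -m pendant '[[4,0,0,0,0,0,50],[8,0,0,0,0,0,50],[12,0,0,0,0,0,50],[16,0,0,0,0,0,50],[20,0,0,0,0,0,50],[23,0,0,0,0,0,50],[25,0,0,0,0,0,50],[26,0,0,0,0,0,50],[26,0,0,0,0,0,50]]'; done; python3 -c "
from tip import *
tips()"
```

```text
t: 6.65
position: [592.9, 3.1, 52.4]
eef_rot: [-3.054, 0.002, -0.289]
contact_force: [-3.7, 1.5, 5.8]
width: 50.3
push tip [-2.3  1.8 27.7] bar tip [-2.1 63.8 33.1] F [-3.7  1.5  5.8] t 6.65 w 50.3
```

```bash
python3 -m pendant '[[0.5,0,0,0,0,0,50],[1,0,0,0,0,0,50],[1.5,0,0,0,0,0,50],[2,0,0,0,0,0,50],[2,0,0,0,0,0,50]]'; python3 -c "
from tip import *
tips()"
```

```text
t: 7.28
position: [594.8, 2.6, 52.4]
eef_rot: [-3.054, 0.002, -0.289]
contact_force: [-3.2, 1.2, 5.3]
width: 50.1
push tip [-0.3  1.9 27.8] bar tip [-0.1 63.8 33.2] F [-3.2  1.2  5.3] t 7.275 w 50.1
```

```bash
python3 -m pendant '[[0.5,0,0,0,0,0,50],[1,0,0,0,0,0,50],[1.5,0,0,0,0,0,50],[1.5,0,0,0,0,0,50]]'; python3 -c "
from tip import *
tips()"
```

```text
t: 7.78
position: [595.3, 2.5, 52.3]
eef_rot: [-3.055, 0.005, -0.289]
contact_force: [-12.7, 3.9, 10.0]
width: 49.9
push tip [ 0.1  2.  27.7] bar tip [ 0.3 63.7 33.1] F [-12.7   3.9  10. ] t 7.775 w 49.9
```

```bash
python3 - <<'E'
from tip import *
c=capture("wrist"); crop(c,200,50,460,270,3,"w7.png")
c=capture("side"); crop(c,290,130,390,210,7.5,"s7.png")
E
```

```text
(no output)
```

View pics/w7.png

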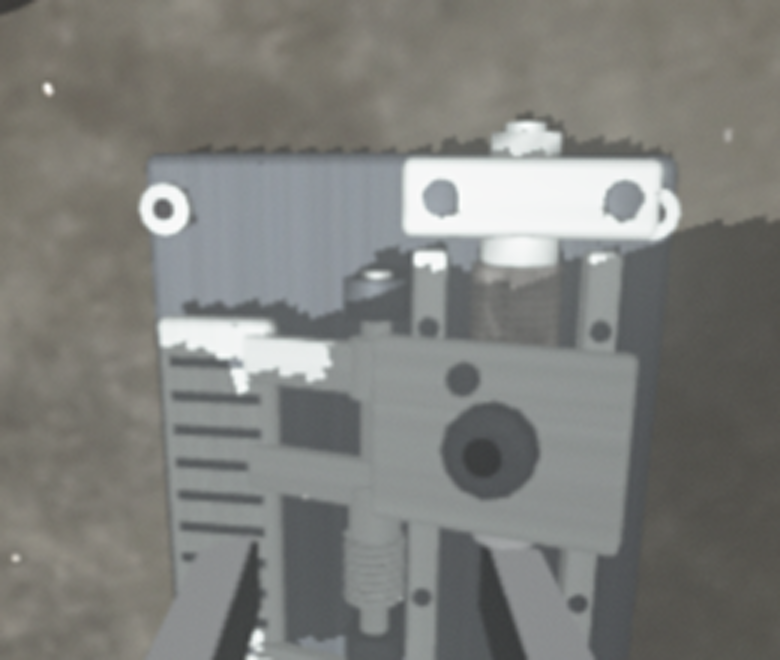

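View pics/s7.png

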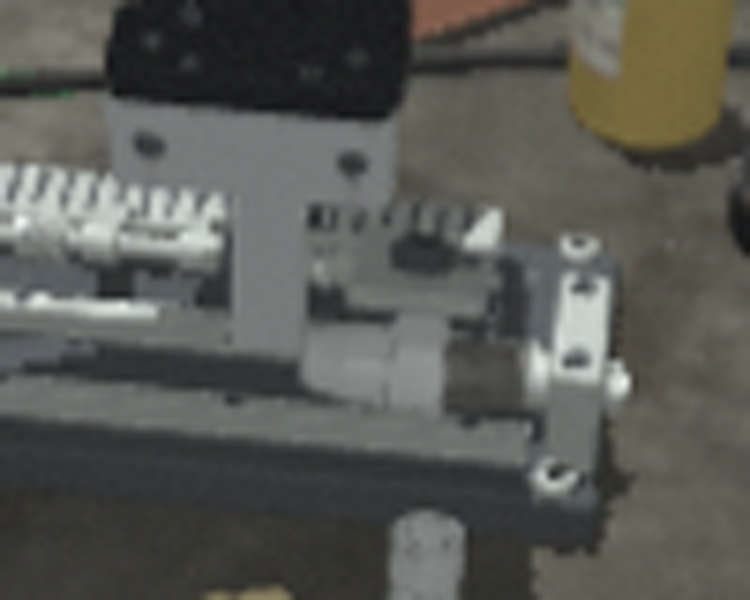

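Push force rose to about 13 N and the thread meets the stop face in both views. I'll ease the finger off the nose by about 1 mm, then raise slowly so the leaf closes.

```bash
python3 -m pendant '[[-1.5,0,0,0,0,0,50],[-2,0,0,0,0,0,50],[-2,0,-2,0,0,0,50],[-2,0,-5,0,0,0,50],[-2,0,-8,0,0,0,50],[-2,0,-11,0,0,0,50],[-2,0,-14,0,0,0,50],[-3,0,-18,0,0,0,50],[-5,0,-24,0,0,0,50],[-8,0,-34,0,0,0,50],[-14,0,-50,0,0,0,50],[-20,0,-70,0,0,0,50]]'; python3 - <<'E'
from tip import *
tips()
c=capture("wrist"); crop(c,200,50,460,270,3,"w8.png")
c=capture("side"); crop(c,260,120,400,220,5.5,"s8.png")
E
```

```text
t: 9.38
position: [575.3, 1.9, 123.5]
eef_rot: [-3.054, 0.001, -0.289]
contact_force: [-0.7, 0.1, 0.1]
width: 49.7
push tip [-18.8  -4.1  98.9] bar tip [-18.6  57.4 104.3] F [-0.7  0.1  0.1] t 9.375 w 49.7
```

View pics/w8.png

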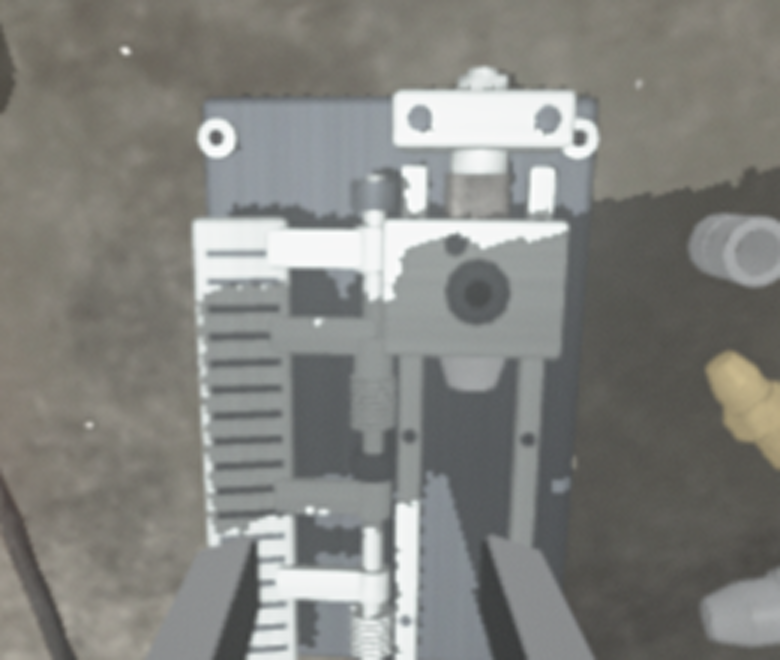

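View pics/s8.png

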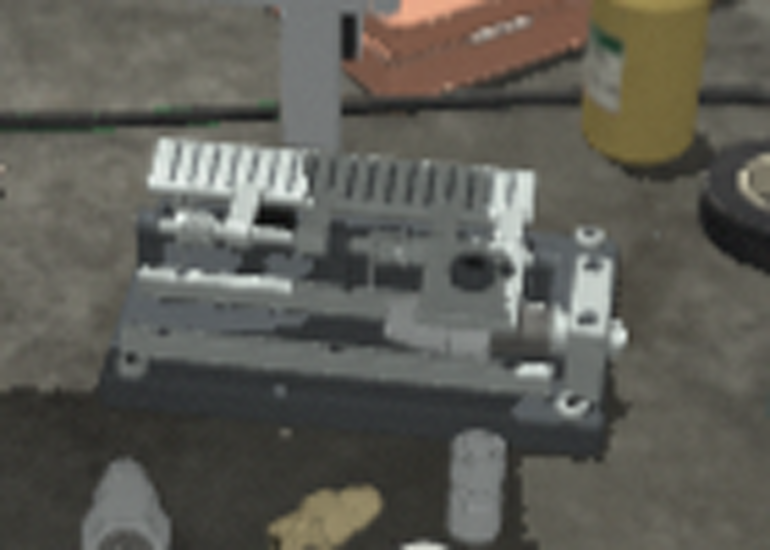

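Leaf lies level on the fitting and the thread is against the stop at (478,175). I'll draw back further and check once more.

```bash
python3 -m pendant '[[-15,0,-30,0,0,0,50],[-30,0,-70,0,0,0,50],[-40,0,-100,0,0,0,50],[-40,0,-100,0,0,0,50],[-40,0,-100,0,0,0,50]]'; python3 - <<'E'
from tip import *
tips()
c=capture("wrist"); crop(c,280,40,400,140,6.5,"w9.png")
c=capture("side"); crop(c,260,120,400,240,5.5,"s9.png")
E
```

```text
t: 10.1
position: [534.9, 4.9, 220.8]
eef_rot: [-3.055, 0.002, -0.29]
contact_force: [-0.0, 0.3, -0.7]
width: 50.0
push tip [-58.4 -12.8 196.2] bar tip [-58.2  49.  201.6] F [-0.   0.3 -0.7] t 10.1 w 50.0
```

View pics/w9.png

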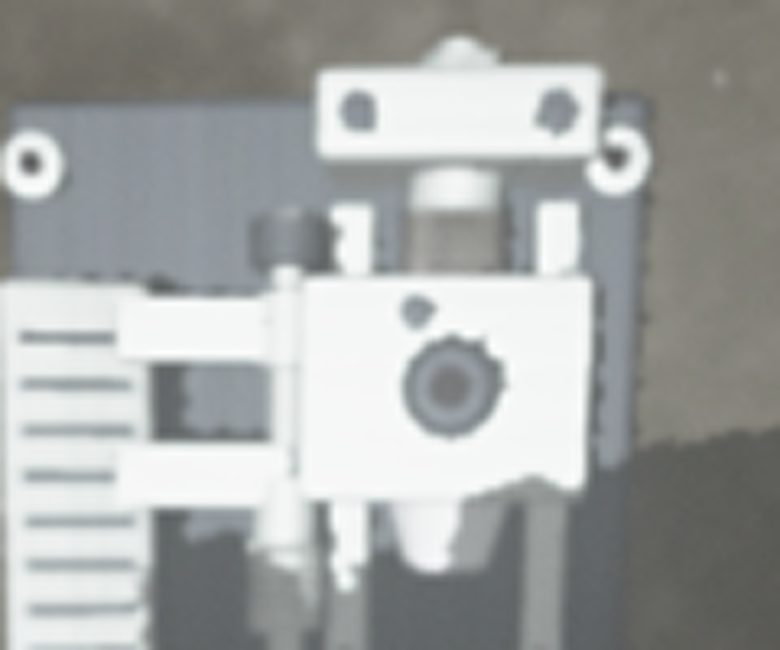

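View pics/s9.png

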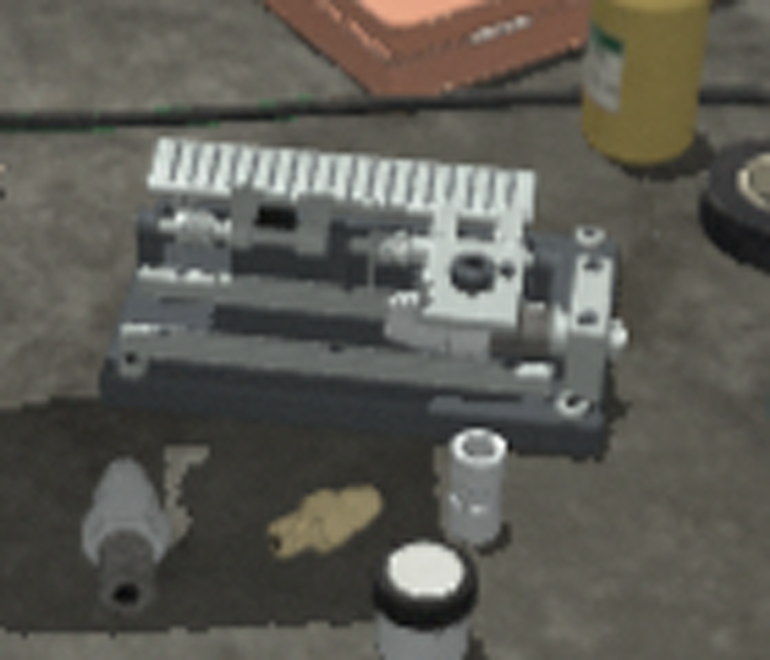

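Thread meets the stop nub at about (457,207), the leaf lies level on the fitting, and the other parts are unmoved.

```bash
python3 -c "
from plant import job
print(job.sign_off())"
```

```text
the job is handed in; nothing more can be done
None
```

The fitting is loaded against the end stop, the leaf is closed on it, and the job is handed in after about 10 s of robot time.

**What I did:** One fingertip held the press bar down (about 5–6 N) so the leaf lifted. The other pushed the fitting about 60 mm along the channel. When the push force rose from about 3 N to 13 N, I took that as the fitting meeting the stop. Before letting go of the bar I eased the pushing finger back about 1 mm, so it would not drag the nose up. I then raised the bar slowly so the leaf closed, and drew back to about 200 mm above the bench.

**Last checks:**
- **Fitting and leaf:** both final pictures show the thread against the stop and the leaf level on the fitting.
- **Other parts:** the second fitting, small fitting, spacer and jar look unmoved in the side picture.
- **Robot:** the force on the tool was below 1 N, so it was touching nothing.

**Disagreement:** the early jig fit from the side and top pictures was off by about 4–5 mm across the channel. I replaced it with a fit from the wrist camera. The fingertips then showed about 3 mm off sideways in the wrist picture, and I corrected for that before pressing.

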